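Check the cooling pan with the infrared thermometer

ROBOT

A 6-joint arm with a two-finger parallel gripper is mounted at the origin on a cart in front of the work surface, level with it; the furniture and walls round the work are solid. World frame = base frame: x ahead of the robot, y to its left, z up, the work surface at z = 0. Lengths are in m, angles in rad, forces in N, time in s.
With the tool pointing down it reaches from about 0.375 to 0.925 m from the base axis. Payload 5.7 kg.
Tool frame: the origin (TCP) lies midway between the tips of the shut fingers; the grasp point (between the pads) lies 19 mm behind it; z points along the fingers, y is the line along which they close (so a half turn about z gives the same grasp; the last joint's range is limited). The gripper opens to 88 mm and grips with 3 to 60 N. Pads are 20 mm wide; open, the fingers measure 115 mm over their backs; the gripper's body (75 mm by 178 mm) begins 61 mm behind the grasp point.
Start: joints at [1.039, 0.359, 1.51, -0, 1.272, -0.115], TCP at [0.243, 0.549, 0.223] pointing down, gripper open.
Joint ranges: [-2.97, 2.97], [-1.01, 2.36], [0.21, 2.38], [-0.96, 4.11], [0.2, 2.71], [-2.98, 2.98]. Speed limits (rad/s): [2.39, 2.39, 3.14, 3.14, 3.14, 3.14].

INTERFACE

Orientations are given as a unit quaternion [x, y, z, w].
In Python, from bench import move_ptp, servo_line, goto_joints, move_gripper, sleep, inverse_kinematics, capture, PlanningError, close_job, spot_in, silhouettes, current_clock, current_joint_pos, current_qvel, current_joint_torque, current_position, current_orientation, current_force, current_torque, current_finger_gap, current_grip_force gives the robot as it stands. Calls block until the motion is done:
- move_ptp(position, orientation): joint-space move of the TCP to a pose.
- servo_line(position, orientation=None, rate=0.15, contact_N=None): straight line of the TCP; orientation=None keeps the orientation; rate is the mean speed in m/s. With contact_N (N) it stops when the force on the tool has changed by that much, and returns True; else False.
- goto_joints(angles): joint-space move.
- move_gripper(opening): finger opening in m; the grip force is fixed at half the most; returns when the fingers have stopped.
- sleep(seconds).
- inverse_kinematics(position, orientation): joint angles nearest the present ones, or None.
- capture(name): name is "side" or "top" or "wrist"; returns a dict with "image" (384x512x3 uint8, blue, green, red), "range_z" (384x512 float32, m along the optical axis (not along the pixel's ray), 0 where there is no reading), "intrinsics" (3x3 intrinsics, pixels), "k1" (the pictures are not rectified: a ray, as slopes to the right and down, at radius r is drawn at 1 + k1 r^2 times it, then the intrinsics apply), "R" (3x3) and "t" (3): a world point X has camera coordinates R X + t. Camera axes: x right, y down, z forward; pixel columns grow to the right and rows downward; lengths in m; the calibration is good to about 2 mm. A picture is of the moment at which its call begins.
A pose or a line that the arm cannot do raises PlanningError and nothing moves.
- close_job(): hands the job in; it is judged then, once.
Trained networks look in the newest picture that a camera, given by its name, has taken for a name from the list of things; names that differ only in an ending like _2 or _b are one class to them, and where a whole thing is asked for, a point or a joint stands for the part that bears it (a point fixed in the world has none). Each returns a list of dicts, best first, with "conf" (0 to 1); they miss things now and then, are a little off and sometimes report something else, mostly with a low value. They report only what shows in the picture. A call takes as long as a camera call. They do not tell look-alikes from the thing itself.
- spot_in(camera, query): "xy" ([column, row] in pixels, amid what is visible of it).
- silhouettes(camera, query): "region" (384x512 bool, what is visible of it) and "xy" ([column, row] in pixels, amid what is visible of it).
Readings, each from a call of its own:
- current_clock(): time.
- current_joint_pos(): joint angles.
- current_qvel(): joint speeds.
- current_joint_torque(): joint torques, N m.
- current_position(): TCP position.
- current_orientation(): TCP orientation.
- current_force(): force on the tool from outside, world axes, zero at the start.
- current_torque(): the same for the moment, N m.
- current_finger_gap(): finger opening in m.
- current_grip_force(): force on a finger pad.
Only numpy, scipy, OpenCV 4.12 (cv2) and the standard library are available. Lean on these libraries where they do the work, as an engineer would, in place of code of your own. Each camera call takes 0.05 s, during which the arm holds its last target. There are 200 camera calls.

TASK

The frying pan has been set aside to cool under the wall cupboard: take its temperature. Lift the infrared thermometer out of its charging dock with the fingers closed on its trigger side and back so that the trigger is squeezed, point its lens at the middle of the pan's base from about 10 cm, slanting in under the cupboard at some 35 degrees off vertical, and hold it still there for two seconds with the trigger squeezed. Then stand it back in the dock, fully home, and let go, without touching the pan, dropping the thermometer or disturbing the things around.

Things in the scene. Friction and masses are not known exactly. Their poses are not given: they have to be found in the camera images.
- thermometer: white infrared thermometer: straight stick 145 mm long, 0.17 kg, lens down in its dock at the start. Origin: centre of the lens face (lower end). +z runs from lens to tail, so it looks along its own -z. Round black nose 26 mm across up to z = 31 mm; above it the body is 36 mm along x by 32 mm along y. The orange trigger is on its -x face, a small display on its +x face below the grip.
- grip_point (a point): where to grip the thermometer: on its long axis, 125 mm from the lens, 20 mm below the tail, level with the upper half of the trigger; axes as the thermometer's. Close the fingers along x, one on the trigger and one on the back: 40 mm across with the trigger free, 36 mm squeezed. In the dock it is 137 mm above the worktop.
- trigger (a joint): orange trigger bar, 12 mm wide, 42 mm long along the stick (93 to 135 mm from the lens). Travel in m: 0 free (stands 4 mm out of the body), about 0.004 squeezed flush, at most 0.005; counts as squeezed above 0.0025. A spring pushes it out with 2 N at 0, 6 N at 4 mm, so any firm grip (20 N) on trigger and back squeezes it.
- dock: grey charging dock, fixed. Foot 96 x 84 x 12 mm, housing 74 x 70 mm, 78 mm high. Origin: centre of its underside, on the worktop, z up. Upright pocket on the origin's axis: floor 12 mm and mouth 78 mm above the worktop; the thermometer stands on that floor, lens down, its x along the dock's x (or turned half round). Play 2.5 mm a side round nose and body; the mouth flares 6 mm a side more.
- pan_middle (a point): the target: centre of the flat inner base of the frying pan, on its surface (15 mm above the worktop). z up. The base is flat for about 70 mm around it; the rim is about 103 mm from it and 41 mm higher.
- frying_pan: blue-grey frying pan, loose, 0.7 kg, on a round cork trivet (170 mm across, 10 mm thick) under the wall cupboard (underside 460 mm above the worktop, front at world x = 0.635, left end at y = 0.24, door handles out to x = 0.60). Origin: its underside; the bowl's middle is 66 mm from it along +y, the handle runs along -y to 171 mm from it, up to 80 mm above the underside. z up.
- salt_shaker: salt shaker, 44 mm across, 90 mm tall, a bystander. Origin: centre of its underside, z up.
- pepper_mill: wooden pepper mill, 58 mm across, 170 mm tall, a bystander. Origin: centre of its underside, z up.
- onion: onion, 82 mm across, 94 mm tall, a bystander. Origin: centre of its underside, z up.
There are look-alikes about, which are no part of the job. What is shaped like the thermometer but red is not meant.

How it is judged:
On the way:
1. take the reading: lens 6 to 16 cm from the middle of the pan's base, sight line within 20 mm of it each way, slanting 20 to 50 degrees off vertical, trigger squeezed, thermometer still, for 1.2 s (x of pan_middle in the frame of thermometer between -0.02 and 0.02 m and y of pan_middle in the frame of thermometer between -0.02 and 0.02 m and z of pan_middle in the frame of thermometer between -0.16 and -0.06 m and angle between thermometer's own z axis and vertical between 0.349 and 0.873 rad and value of joint trigger above 0.0025 m and linear speed of thermometer below 0.03 m/s and angular speed of thermometer below 0.2 rad/s), for 1.2 s.
At the end, for the whole second after the job is handed in: the thermometer stands lens down in the dock, its lens face within 5 mm of the pocket floor and 8 mm of the pocket's centre, within 8 degrees of upright, at rest, its trigger free; the pan has moved less than 20 mm (z of thermometer in the frame of dock below 0.017 m and horizontal distance between thermometer and dock below 0.008 m and angle between thermometer's own z axis and vertical below 0.14 rad and value of joint trigger below 0.001 m and linear speed of thermometer below 0.02 m/s and distance of frying_pan from where it was at the start of the episode below 0.02 m); the robot touches nothing.
It fails at once if the pan is touched with more than 1 N by the thermometer or by the robot, or moved 20 mm (contact force between any of thermometer, the arm, the fingers and frying_pan above 1 N or distance of frying_pan from where it was at the start of the episode above 0.02 m).
It fails at once if the thermometer is dropped (falling out of the fingers faster than 0.35 m/s) (contact force between thermometer and the fingers below 0.1 N and linear speed of thermometer above 0.35 m/s).
It fails at once if a bystander (salt shaker, pepper mill, onion) is moved 30 mm or tipped (distance of any of salt_shaker, pepper_mill, onion from where it was at the start of the episode above 0.03 m or angle between any of salt_shaker, pepper_mill's own z axis and vertical above 0.4 rad or angle between onion's own z axis and vertical above 0.6 rad).
It also fails if it takes over 48 s, if anything falls off the work surface, if the arm or the gripper's body presses on something with over 40 N, if the wrist force passes 120 N, or if a joint passes its speed limit or range.

## Working session

There is one attempt and no reset: what is moved stays moved. The work goes in short steps, each a Python script; the robot and the scene stay as the last script left them, time stands still between calls to the robot, and variables do not carry over. Pictures are saved under pics/ and viewed, at most 10 in all, crops included, and the job is handed in when it is done.

```bash
ls; mkdir -p pics
cat > h.py <<'E'
from bench import *
import numpy as np, cv2
from scipy.spatial.transform import Rotation as Ro
def cloud(c):
    K=c["intrinsics"];h,w=c["range_z"].shape
    u,v=np.meshgrid(np.arange(w),np.arange(h))
    d=np.stack([(u-K[0,2])/K[0,0],(v-K[1,2])/K[1,1]],-1);s=d.copy()
    for _ in range(8): s=d/(1+c["k1"]*(s**2).sum(-1,keepdims=True))
    z=c["range_z"][...,None]
    P=np.concatenate([s*z,z],-1)
    W=(P-c["t"])@c["R"]
    W[c["range_z"]<=0]=np.nan
    return W
E
python3 - <<'E'
from h import *
ims=[]
for n in("side","top"):
    c=capture(n);W=cloud(c);ims.append(c["image"]);np.savez(n+".npz",W=W,img=c["image"],R=c["R"],t=c["t"])
    for q in("thermometer","dock","frying_pan","salt_shaker","pepper_mill","onion"):
        for s in silhouettes(n,q):
            p=W[s["region"]]; p=p[~np.isnan(p[:,0])]
            if len(p)>5: print(n,q,round(s["conf"],2),np.round(s["xy"]),len(p),"med",np.median(p,0).round(3),"lo",np.percentile(p,3,axis=0).round(3),"hi",np.percentile(p,97,axis=0).round(3))
    print(n,"cam",(-c["R"].T@c["t"]).round(2))
    cv2.imwrite(f"pics/{n}0.png",c["image"])
print(current_clock(),current_orientation(),current_finger_gap())
E
```

```text
pics
side thermometer 0.95 [298. 144.] 533 med [ 0.406 -0.237  0.085] lo [ 0.387 -0.386  0.   ] hi [ 0.422 -0.23   0.145]
side thermometer 0.87 [276. 161.] 583 med [ 0.468 -0.151  0.089] lo [ 0.449 -0.176  0.008] hi [ 0.487 -0.145  0.146]
side dock 0.78 [260. 152.] 571 med [ 0.524 -0.244  0.045] lo [ 0.489 -0.297  0.005] hi [ 0.558 -0.236  0.078]
side frying_pan 0.76 [198. 279.] 7160 med [0.649 0.242 0.027] lo [0.562 0.151 0.012] hi [0.746 0.443 0.088]
side salt_shaker 0.57 [232. 206.] 410 med [0.594 0.012 0.05 ] lo [ 0.577 -0.006  0.007] hi [0.613 0.018 0.088]
side pepper_mill 0.8 [224. 149.] 767 med [ 0.643 -0.212  0.078] lo [ 0.621 -0.232  0.006] hi [ 0.669 -0.203  0.158]
side onion 0.93 [282. 231.] 837 med [0.462 0.108 0.058] lo [0.426 0.077 0.022] hi [0.495 0.125 0.079]
side cam [0.5  0.77 0.69]
top thermometer 0.81 [364. 254.] 297 med [ 0.401 -0.244  0.142] lo [ 0.386 -0.272  0.003] hi [ 0.418 -0.231  0.149]
top thermometer 0.65 [371. 211.] 356 med [ 0.507 -0.271  0.151] lo [ 0.492 -0.293  0.061] hi [ 0.528 -0.262  0.16 ]
top thermometer 0.53 [328. 225.] 267 med [ 0.463 -0.159 
[... 243 characters left out ...]
 -0.31   0.007] hi [ 0.551 -0.236  0.081]
top frying_pan 0.84 [172. 160.] 4880 med [0.652 0.257 0.027] lo [0.564 0.155 0.011] hi [0.746 0.418 0.086]
top salt_shaker 0.64 [267. 183.] 243 med [ 0.587 -0.005  0.079] lo [ 0.574 -0.025 -0.001] hi [0.614 0.014 0.092]
top pepper_mill 0.76 [350. 162.] 613 med [ 0.634 -0.222  0.123] lo [ 0.62  -0.251  0.001] hi [ 0.662 -0.206  0.164]
top pepper_mill 0.41 [233. 230.] 684 med [0.456 0.081 0.065] lo [0.424 0.048 0.047] hi [0.492 0.115 0.082]
top onion 0.58 [230. 230.] 741 med [0.455 0.083 0.065] lo [0.423 0.047 0.041] hi [0.491 0.118 0.081]
top cam [0.32 0.01 1.32]
0.7 [ 2.06889370e-01  9.78364343e-01 -1.35091089e-05  5.45777129e-06] 0.08746085297125168
```

```bash
python3 -c "
import cv2,numpy as np
a=cv2.imread('pics/side0.png');b=cv2.imread('pics/top0.png')
t=np.hstack([cv2.resize(a[90:240,200:340],None,fx=2.8,fy=2.8),cv2.resize(b[140:290,280:420],None,fx=2.8,fy=2.8)])
cv2.imwrite('pics/z.png',t)
cv2.imwrite('pics/all.png',np.vstack([cv2.resize(np.hstack([a,b]),(800,300))]))"
```

```text
(no output)
```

View pics/z.png

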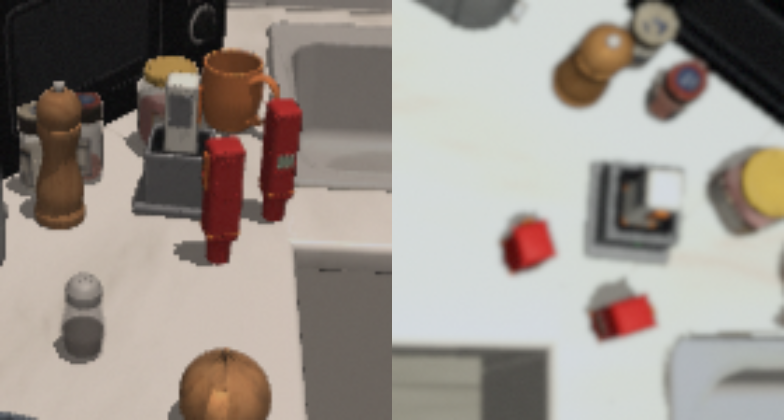

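View pics/all.png

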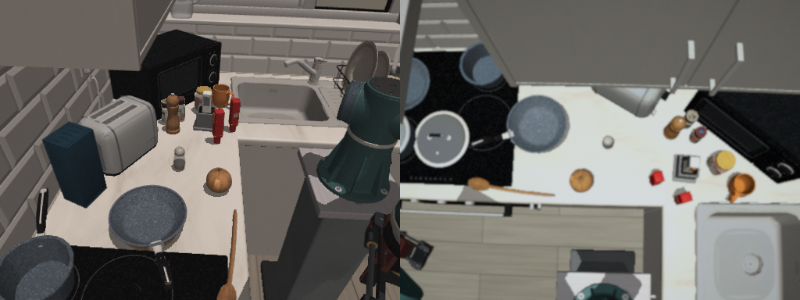

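The crop shows the white thermometer in the grey dock at about side px (265,130) and top px (375,207). Two red look-alikes stand on the robot side. The pan is at about top px (172,160), with its handle towards the left. Next I'll take a wrist look.

Run:
```python
from h import *
q=current_orientation()
move_ptp([0.38,0.25,0.33],q)
move_ptp([0.42,-0.1,0.36],[0,1,0,0] if False else q)
def down(yaw): # tool y axis at world angle yaw
    y=np.array([np.cos(yaw),np.sin(yaw),0]);z=np.array([0,0,-1.]);return Ro.from_matrix(np.c_[np.cross(y,z),y,z]).as_quat()
for yaw in (np.pi/2,-np.pi/2,0,np.pi): print(yaw,inverse_kinematics([0.46,-0.25,0.34],down(yaw)))
c=capture("wrist");print("cam rel tcp",-c["R"].T@c["t"]-current_position(), c["R"], Ro.from_quat(current_orientation()).as_matrix())
cv2.imwrite("pics/w0.png",c["image"])
W=cloud(c)
for n in("thermometer","dock"):
  for s in silhouettes("wrist",n):
    p=W[s["region"]];p=p[~np.isnan(p[:,0])];print(n,s["conf"],s["xy"],len(p),np.nanmedian(p,0) if len(p) else 0)
# pan fit from stored clouds
import numpy as np
for n in("side","top"):
    d=np.load(n+".npz");W=d["W"].reshape(-1,3)
    m=(W[:,0]>.5)&(W[:,0]<.8)&(W[:,1]>.1)&(W[:,1]<.4)&(W[:,2]>.045)&(W[:,2]<.06)
    p=W[m][:,:2]
    from scipy.optimize import least_squares
    f=least_squares(lambda x:np.hypot(*(p-x[:2]).T)-x[2],[.65,.25,.1],loss="soft_l1",f_scale=.003)
    b=W[np.hypot(W[:,0]-f.x[0],W[:,1]-f.x[1])<.05]
    print(n,len(p),f.x,np.median(b[:,2]))
```

```text
1.5707963267948966 [-6.29807872e-01  1.58539245e-01  1.49722303e+00 -4.44089210e-16
  1.48583038e+00 -2.20060420e+00]
-1.5707963267948966 [-6.29807872e-01  1.58539245e-01  1.49722303e+00 -4.44089210e-16
  1.48583038e+00  9.40988455e-01]
0 [-6.29807872e-01  1.58539245e-01  1.49722303e+00 -4.44089210e-16
  1.48583038e+00 -6.29807872e-01]
3.141592653589793 [-6.29807872e-01  1.58539245e-01  1.49722303e+00 -4.44089210e-16
  1.48583038e+00  2.51178478e+00]
cam rel tcp [-0.06253396  0.02878236  0.16206368] [[ 0.40266479  0.91534607  0.00162387]
 [ 0.88520884 -0.38985755  0.25380387]
 [ 0.23295145 -0.10076042 -0.96725434]] [[-9.15013131e-01  4.03423988e-01 -2.36256902e-04]
 [ 4.03423803e-01  9.15013055e-01  5.86681481e-04]
 [ 4.52859532e-04  4.41509601e-04 -9.99999800e-01]]
thermometer 0.72 [226.0, 210.6] 1069 [ 0.46081109 -0.15593921  0.13968158]
thermometer 0.59 [181.4, 263.8] 361 [ 0.51231788 -0.26102284  0.10941007]
thermometer 0.57 [154.6, 196.6] 1204 [ 0.40082749 -0.2378618   0.13469659]
dock 0.67 [196.5, 241.5] 1407 [ 0.50983281 -0.24362713  0.05023978]
side 1455 [0.65249643 0.24849634 0.10191119] 0.5107973427723934
top 1000 [0.65185854 0.24416905 0.10119754] 0.6524591188206622
```

View pics/w0.png

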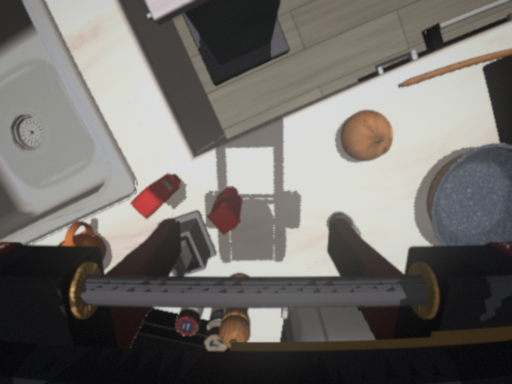

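The wrist camera sits on the tool's +x side. The dock is at about px (195,240), beside the left finger. I'll move so the dock is clear of the fingers.

```bash
cat >> h.py <<'E'
def down(yaw): # tool y axis at world angle yaw
    y=np.array([np.cos(yaw),np.sin(yaw),0]);z=np.array([0,0,-1.]);return Ro.from_matrix(np.c_[np.cross(y,z),y,z]).as_quat()
E
python3 - <<'E'
from h import *
move_ptp([0.42,-0.27,0.27],down(-np.pi/2))
c=capture("wrist");W=cloud(c)
cv2.imwrite("pics/w1.png",c["image"]);np.savez("w1.npz",W=W,img=c["image"])
for s in silhouettes("wrist","thermometer")+silhouettes("wrist","dock"):
    p=W[s["region"]];p=p[~np.isnan(p[:,0])];print(s["conf"],s["xy"],len(p),np.nanmedian(p,0) if len(p) else 0)
V=W.reshape(-1,3)
def rect(lo,hi,x0,x1,y0,y1):
    m=(V[:,0]>x0)&(V[:,0]<x1)&(V[:,1]>y0)&(V[:,1]<y1)&(V[:,2]>lo)&(V[:,2]<hi)
    p=V[m]
    if len(p)<10: return print(len(p))
    r=cv2.minAreaRect((p[:,:2]*1000).astype(np.float32)); print(len(p),r,np.median(p,0))
print("tail");rect(.150,.165,.47,.56,-.32,-.22)
print("housing");rect(.070,.082,.45,.57,-.34,-.2)
print("foot");rect(.008,.016,.42,.6,-.36,-.18)
E
```

```text
0.96 [158.2, 137.3] 1946 [ 0.46928826 -0.17337099  0.1420845 ]
0.92 [264.2, 90.2] 1469 [ 0.51313578 -0.2771352   0.15627252]
0.65 [236.7, 193.1] 1649 [ 0.41210806 -0.2521267   0.14288499]
0.17 [226.4, 10.5] 608 [ 0.62229664 -0.23141427  0.01830559]
0.58 [249.2, 110.8] 2860 [ 0.50305927 -0.27064779  0.0764085 ]
tail
1422 ((513.5941162109375, -277.38873291015625), (31.596330642700195, 36.35326385498047), 84.97893524169922) [ 0.51328917 -0.27722002  0.15633409]
housing
2169 ((514.068115234375, -277.4071044921875), (69.86016082763672, 73.82528686523438), 85.27327728271484) [ 0.51210568 -0.27493196  0.07698808]
foot
452 ((510.5490417480469, -296.63818359375), (123.07360076904297, 92.48628997802734), 84.4141845703125) [ 0.47262482 -0.26822256  0.01146988]
```

View pics/w1.png

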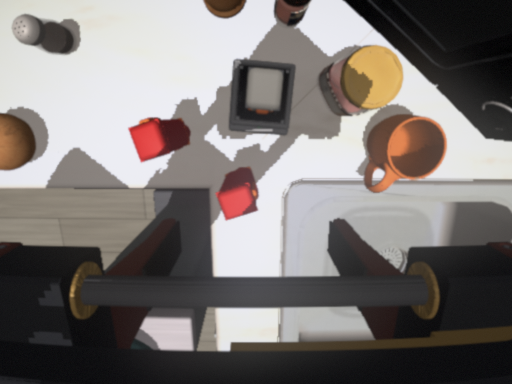

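The tail top is at (0.514,-0.277) and the housing agrees. The long side (thermometer x) lies at about -5° to world x, and the orange trigger faces the robot (px 262,110). Now I'll grasp and lift, then check that the reading pose can be reached.

```bash
cat >> h.py <<'E'
D=np.array([.5138,-.2774]);YAW=np.deg2rad(-4.9)
PAN=np.array([.652,.246,.015])
def reading(az,rot,tilt=np.deg2rad(35),L=.206):
    z=np.array([np.sin(tilt)*np.cos(az),np.sin(tilt)*np.sin(az),-np.cos(tilt)])
    y0=np.array([-np.sin(az),np.cos(az),0]);x0=np.cross(y0,z)
    y=np.cos(rot)*y0+np.sin(rot)*x0
    return PAN-L*z,Ro.from_matrix(np.c_[np.cross(y,z),y,z]).as_quat()
E
python3 - <<'E'
from h import *
print(current_clock())
for yaw in(YAW,YAW+np.pi):print("grasp",yaw,inverse_kinematics([*D,.118],down(yaw)))
for az in (0,.2,.37,.55):
  for r in np.arange(-np.pi,np.pi,np.pi/4):
    j=inverse_kinematics(*reading(az,r)); print(az,round(r,2),None if j is None else np.round(j,2))
q=down(YAW)
move_ptp([*D,.27],q)
servo_line([*D,.118],q,rate=.12,contact_N=8)
print(current_position(),current_force())
move_gripper(0.0)
print(current_finger_gap(),current_grip_force(),current_force(),current_position(),current_clock())
E
```

```text
5.6917
grasp -0.08552113334772216 [-6.13329780e-01  4.47597197e-01  1.65967930e+00 -4.44089210e-16
  1.03431615e+00 -5.27808646e-01]
grasp 3.056071520242071 [-6.13329780e-01  4.47597197e-01  1.65967930e+00 -4.44089210e-16
  1.03431615e+00  2.61378401e+00]
0 -3.14 [ 0.49  0.22  2.05 -0.74  0.41  2.68]
0 -2.36 [ 0.49  0.22  2.05 -0.74  0.41  1.89]
0 -1.57 [ 0.49  0.22  2.05 -0.74  0.41  1.11]
0 -0.79 [ 0.49  0.22  2.05 -0.74  0.41  0.32]
0 0.0 [ 0.49  0.22  2.05 -0.74  0.41 -0.46]
0 0.79 [ 0.49  0.22  2.05 -0.74  0.41 -1.25]
0 1.57 [ 0.49  0.22  2.05 -0.74  0.41 -2.04]
0 2.36 [ 0.49  0.22  2.05 -0.74  0.41 -2.82]
0.2 -3.14 [ 0.32  0.18  2.11 -0.28  0.25  1.94]
0.2 -2.36 [ 0.32  0.18  2.11 -0.28  0.25  1.16]
0.2 -1.57 [ 0.32  0.18  2.11 -0.28  0.25  0.37]
0.2 -0.79 [ 0.32  0.18  2.11 -0.28  0.25 -0.41]
0.2 0.0 [ 0.32  0.18  2.11 -0.28  0.25 -1.2 ]
0.2 0.79 [ 0.32  0.18  2.11 -0.28  0.25 -1.98]
0.2 1.57 [ 0.32  0.18  2.11 -0.28  0.25 -2.77]
0.2 2.36 [ 0.32  0.18  2.11 -0.28  0.25  2.73]
0.37 -3.14 [0.16 0.17 2.13 0.47 0.27 0.95]
0.37 -2.36 [0.16 0.17 2.13 0.47 0.27 0.16]
0.37 -1.57 [ 0.16  0.17  2.13  0.47  0.27 -0.63]
0.37 -0.79 [ 0.16  0.17  2.13  0.47  0.27 -1.41]
0.37 0.0 [ 0.16  0.17  2.13  0.47  0.27 -2.2 ]
0.37 0.79 None
0.37 1.57 [0.16 0.17 2.13 0.47 0.27 2.52]
0.37 2.36 [0.16 0.17 2.13 0.47 0.27 1.73]
0.55 -3.14 [0.   0.19 2.11 0.8  0.43 0.36]
0.55 -2.36 [ 0.    0.19  2.11  0.8   0.43 -0.43]
0.55 -1.57 [ 0.    0.19  2.11  0.8   0.43 -1.21]
0.55 -0.79 [ 0.    0.19  2.11  0.8   0.43 -2.  ]
0.55 0.0 [ 0.    0.19  2.11  0.8   0.43 -2.78]
0.55 0.79 [0.   0.19 2.11 0.8  0.43 2.71]
0.55 1.57 [0.   0.19 2.11 0.8  0.43 1.93]
0.55 2.36 [0.   0.19 2.11 0.8  0.43 1.14]
[ 0.51434829 -0.27776576  0.11874551] [ 0.19412477  0.04070264 -0.40377348]
0.03584479400660801 29.972281381487846 [-0.28252153 -0.46086204  0.50103132] [ 0.51359145 -0.27731284  0.11794515] 9.2167
```

Run:
```python
from h import *
q=down(YAW)
servo_line([*D,.30],q,rate=.15)
print(current_finger_gap(),current_force(),current_clock())
move_ptp([.42,-.05,.34],q)
p,o=reading(0,0); pre,_=reading(0,0,L=.286)
move_ptp(pre,o)
servo_line(p,o,rate=.1)
print(current_position()-p,current_finger_gap(),current_clock())
c=capture("side");cv2.imwrite("pics/s1.png",c["image"][80:384,60:400]);W=cloud(c);np.savez("s1.npz",W=W,img=c["image"])
for s in silhouettes("side","thermometer")[:3]: 
    P=W[s["region"]];P=P[~np.isnan(P[:,0])];print(s["conf"],s["xy"],np.median(P,0),np.percentile(P,3,axis=0),np.percentile(P,97,axis=0))
sleep(2.0)
print(current_clock())
```

```text
0.035391261856995135 [ 0.0071551  -0.22781338 -1.24327013] 10.5833
[ 0.00011559 -0.00014075  0.00029958] 0.03620393133752821 13.7167
0.79 [278.0, 151.4] [ 0.46776532 -0.15141237  0.12615059] [ 0.4483283  -0.24930506  0.07485281] [0.48828392 0.15910547 0.29609145]
0.78 [299.0, 132.8] [ 0.40984636 -0.23766462  0.12461046] [ 0.38727664 -0.26225234  0.06725159] [ 0.42191668 -0.22985412  0.14575216]
0.77 [232.5, 243.5] [0.55664072 0.25992839 0.16627471] [0.51988031 0.23405979 0.10589066] [0.59924341 0.26585109 0.2229008 ]
15.8167
```

View pics/s1.png

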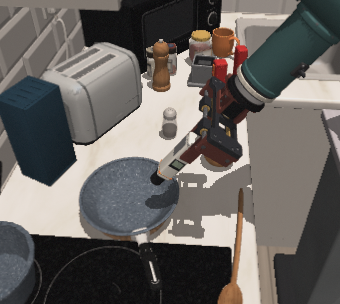

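The picture shows the gripper under the cupboard front. The nose is at about crop px (158,178), slanting at the pan base from about 10 cm and clear of the pan. The reading was held for over 2 s, so I'll go back to the dock.

Run:
```python
from h import *
q=down(YAW);G=[.5137,-.2773]
pre,o=reading(0,0,L=.286)
servo_line(pre,o,rate=.15)
move_ptp([.42,-.05,.34],q)
move_ptp([*G,.30],q)
f0=np.array(current_force())
print("c1",servo_line([*G,.20],q,rate=.12,contact_N=10),current_position(),current_finger_gap())
c=capture("side")
print("c2",servo_line([*G,.1175],q,rate=.05,contact_N=10),current_position(),np.array(current_force())-f0,current_clock())
```

```text
c1 False [ 0.51429037 -0.27749081  0.20088508] 0.035881058260203616
c2 False [ 0.51359183 -0.27732056  0.1178989 ] [-1.63008329  1.72112486  4.59192949] 21.5167
```

Run:
```python
from h import *
q=down(YAW);G=[.5137,-.2773]
move_gripper(.085); sleep(.2)
servo_line([*G,.27],q,rate=.15)
move_ptp([0.42,-0.27,0.27],down(-np.pi/2))
c=capture("wrist");V=cloud(c).reshape(-1,3);cv2.imwrite("pics/w2.png",c["image"])
m=(V[:,0]>.47)&(V[:,0]<.56)&(V[:,1]>-.32)&(V[:,1]<-.23)&(V[:,2]>.145)&(V[:,2]<.175)
p=V[m];print(len(p),cv2.minAreaRect((p[:,:2]*1000).astype(np.float32)),np.median(p,0),np.linalg.lstsq(np.c_[p[:,:2],np.ones(len(p))],p[:,2],rcond=None)[0])
print(current_finger_gap(),current_clock())
```

```text
1477 ((512.7724609375, -277.3059997558594), (31.69034767150879, 39.609840393066406), 84.70624542236328) [ 0.51388223 -0.27725683  0.15628147] [ 0.03046892 -0.00599762  0.13826856]
0.0849962274745427 25.0833
```

View pics/w2.png

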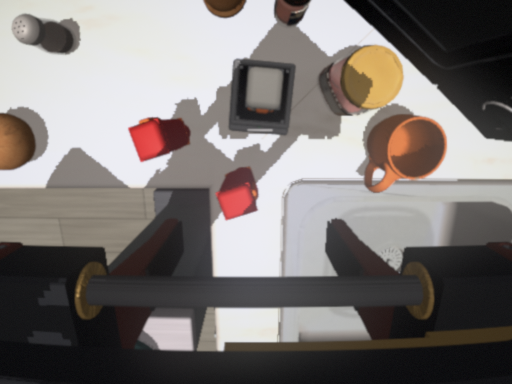

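The thermometer is back in the dock at px (264,90). The tail height is the same as before (0.156), it stands upright, and the surroundings look unchanged.

```bash
python3 -c "
from bench import *
print(close_job())"
```

```text
the job is handed in; nothing more can be done
None
```

I took the pan reading (lens about 10 cm away at 35°, trigger squeezed, held for over 2 s), put the thermometer back fully home in its dock, and handed the job in at about 25 s of the 48 s allowed; the interface gave no verdict.

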